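# Push the offcuts through the fence gap into the offcut slot

### The arm

A 6-joint arm with a two-finger parallel gripper is mounted at the origin on the work surface. World frame = base frame: x ahead of the robot, y to its left, z up, the work surface at z = 0. Lengths are in mm, angles in rad, forces in N, time in s.
With the tool pointing down it reaches from about 275 to 1000 mm from the base axis. Payload 8.4 kg.
Tool frame: the origin (TCP) lies midway between the tips of the shut fingers; the grasp point (between the pads) lies 19 mm behind it; z points along the fingers, y is the direction in which the jaws open and shut (so a half turn about z gives the same grasp; the last joint's range is limited). The gripper opens to 85 mm and grips with 20 to 120 N. Pads are 22 mm wide; open, the fingers measure 114 mm over their backs; the gripper's body (76 mm by 85 mm) begins 54 mm behind the grasp point. The pads swing forward as they close: fully open they stand 13 mm farther back than shut.
Start: joints at [-1.126, 0.353, 1.633, -0, 1.155, -0.002], TCP at [270.05, -563.649, 208.681] pointing down, gripper open.
Joint ranges: [-2.63, 2.63], [-0.92, 2.1], [0.06, 2.66], [-1.3, 4.44], [0, 2.69], [-3.02, 3.02]. Speed limits (rad/s): [2.22, 2.22, 2.79, 3.14, 3.14, 3.14].

### API

Orientations are given as [roll, pitch, yaw] about the fixed x, y, z axes, in that order (R = Rz(yaw) Ry(pitch) Rx(roll)).
In Python, from rig import * gives the robot as it stands.
- The arm moves only by the tool play_rows, never from a script. Its argument "moves" is a list of rows, each a list of 3 entries, a list of its own where there are three numbers: the shift along the tool's x, y, z in m, then the turn, a rotation vector about the tool's x, y, z in rad, then the opening in per cent of the stroke, from 0 (shut) to 100 (fully open). In form: [[[x, y, z], [rx, ry, rz], fingers], ...]. A call has 1 to 20 rows; each row shifts and turns the commanded pose from where the row before left it, along the tool's axes as they then stand; what a row does not reach is not made up. A row lasts 1/10 s, in which the tool goes at most 50 mm and 8.59 degrees, less where a joint would pass 70% of its speed; a pose out of reach is approached as far as the arm can. A call is refused whole if a number of a shift passes 0.05 or a number of a turn 0.15, either way. A call with a gripper value outside its range is refused whole. The fingers move at their own pace and stop on an object; "squeeze" is the grip in N (left out, the last holds). Time passes only in rows, so rows that do not move let the fingers close. It gives the time, the measured TCP pose, the force and the opening at its end, in the units of the state.
- sense(): the state, without advancing time (a new reading comes with each control period).
- grab_frame(name): name is "scene" or "top"; returns a dict with "pixels" (384x512x3 uint8, red, green, blue), "intrinsics" (3x3 intrinsics, pixels), "distortion" ([k1, k2, p1, p2, k3] as OpenCV has them; the pictures are not rectified), "R" (3x3) and "t" (3): a world point X has camera coordinates R X + t. Camera axes: x right, y down, z forward; pixel columns grow to the right and rows downward; lengths in mm; the calibration is good to about 2 mm. A picture is of the moment at which its call begins. There is no depth.
- sign_off(): hands the job in, once; it reports no verdict.
The state is a dict: "clock": time; "qpos": joint angles; "qvel": joint speeds; "joint_efforts": joint torques, N m; "eef_pos": TCP position; "tcp_rot": TCP orientation; "contact_force": force on the tool from outside, world axes, zero at the start; "wrist_torque": the same for the moment, N m; "opening": opening from 0.0 (shut) to 1.0 (fully open).
Only numpy, scipy, OpenCV 4.12 (cv2) and the standard library are available. Lean on these libraries where they do the work, as an engineer would, in place of code of your own. Each camera call takes 0.05 s, during which the arm holds its last target. There are 200 camera calls.

### The job

Clear the saw-station wing: with the fingertips, push the three small wooden offcuts (round, square and oblong) along the deck and through the gap in the fence, one at a time, so that each drops into the offcut slot behind the fence. Only slide them, never lift them or bring two into the gap together, and leave everything else on the wing and the bench where it is.

Things in the scene. Friction and masses are not known exactly. Their poses are not given: they have to be found in the camera images.
- wing: Mitre-saw station wing: fixed plywood box 390 x 570 mm with a grey deck, standing on the bench, place and yaw vary. Origin: centre of its underside; x points away from the robot to the fence, y left along the fence, z up. Deck at z = 100 mm, from x = -195 to 80, y = -285 to 285. Aluminium fence along y: front face at x = 70, 10 mm thick, top at z = 134, with one gap (point gap).
- gap (a point): Middle of the fence's 64 mm wide gap, at deck level in the plane of the fence's front face: wing x = 70, y = 0, z = 100 mm; axes as the wing's. Two splayed cheeks as high as the fence run back from the gap's edges (wing x 70, y +-32) to about (x 28, y +-56), 30 degrees off the wing's x axis, so the way in is a short funnel.
- slot (a point): Middle of the open mouth of the offcut slot right behind the fence, at deck level; axes as the wing's. The slot spans wing x = 80 to 155, y = -118 to 118 mm; its floor is 90 mm below the deck (wing z = 10). A part pushed through the gap tips over the slot's near edge (x = 80) once its centre has passed it, and falls in.
- puck: Round offcut, a dowel slice of 38 mm diameter, 16 mm thick, bare wood, about 13 g, lying flat loose on the deck. Origin: centre of its underside
- square: Square offcut 34 x 34 mm, 18 mm thick, bare wood, about 14 g, lying flat loose on the deck at any yaw. Origin: centre of its underside, x and y along its sides
- strip: Oblong offcut 44 mm (x) by 20 mm (y), 18 mm thick, bare wood, about 11 g, lying flat loose on the deck at any yaw. Origin: centre of its underside
- filler: Small tub of wood filler, 53 mm diameter, 52 mm high, standing on the deck near the fence, to one side of the gap; loose, to be left alone. Origin: centre of its underside
- sander_block: Cork sanding block 55 (x) x 90 (y) x 30 mm high on the deck near the fence, on the other side of the gap from the tub; loose, to be left alone. Origin: centre of its underside
- batten: Planed wooden batten 230 (x) x 45 x 45 mm lying along the deck's right end; finished work, loose, to be left alone. Origin: centre of its underside
- tape: Tape measure, case 66 (x) x 34 x 62 mm high, standing near the deck's left end; loose, to be left alone. Origin: centre of its underside
- glue: Glue bottle 64 mm diameter, 190 mm high, standing on the bench to the right of the wing; to be left alone. Origin: centre of its underside
- hammer: Hammer lying on the bench to the right of the wing; to be left alone. Origin under its middle, x along the handle towards the head
- screwdriver: Screwdriver lying on the bench to the left of the wing; to be left alone. Origin under its middle, x along it towards the tip

How it is judged (in metres and radians):
On the way, in this order (a step that is already met when the one before it is completed fails the run):
1. a first offcut has gone through the gap into the slot (((x of puck in the frame of wing between 0.078 and 0.157 m and y of puck in the frame of wing between -0.12 and 0.12 m and z of puck in the frame of wing below 0.08 m) or (x of square in the frame of wing between 0.078 and 0.157 m and y of square in the frame of wing between -0.12 and 0.12 m and z of square in the frame of wing below 0.08 m) or (x of strip in the frame of wing between 0.078 and 0.157 m and y of strip in the frame of wing between -0.12 and 0.12 m and z of strip in the frame of wing below 0.08 m))), for 0.2 s.
2. a second offcut has followed it (((x of puck in the frame of wing between 0.078 and 0.157 m and y of puck in the frame of wing between -0.12 and 0.12 m and z of each of puck, square in the frame of wing below 0.08 m and x of square in the frame of wing between 0.078 and 0.157 m and y of square in the frame of wing between -0.12 and 0.12 m) or (x of puck in the frame of wing between 0.078 and 0.157 m and y of puck in the frame of wing between -0.12 and 0.12 m and z of each of puck, strip in the frame of wing below 0.08 m and x of strip in the frame of wing between 0.078 and 0.157 m and y of strip in the frame of wing between -0.12 and 0.12 m) or (x of square in the frame of wing between 0.078 and 0.157 m and y of square in the frame of wing between -0.12 and 0.12 m and z of each of square, strip in the frame of wing below 0.08 m and x of strip in the frame of wing between 0.078 and 0.157 m and y of strip in the frame of wing between -0.12 and 0.12 m))), for 0.2 s.
3. the third offcut has followed (x of puck in the frame of wing between 0.078 and 0.157 m and y of puck in the frame of wing between -0.12 and 0.12 m and z of each of puck, square, strip in the frame of wing below 0.08 m and x of square in the frame of wing between 0.078 and 0.157 m and y of square in the frame of wing between -0.12 and 0.12 m and x of strip in the frame of wing between 0.078 and 0.157 m and y of strip in the frame of wing between -0.12 and 0.12 m), for 0.2 s.
At the end, for the whole second after the job is handed in: All three offcuts lie at rest in the offcut slot behind the fence (origins inside the slot's outline and at least 20 mm below the deck), and every other thing is within 25 mm of where it stood (all of step 3 and linear speed of each of puck, square, strip below 0.03 m/s and distance of each of filler, sander_block, batten, tape, glue, hammer, screwdriver from where it was at the start of the episode below 0.025 m); the robot touches nothing.
It fails at once if an offcut was lifted more than 15 mm off the deck (z of any of puck, square, strip in the frame of wing above 0.115 m).
It fails at once if an offcut was pushed with the arm or the gripper's body instead of the fingers (contact force between the arm and puck above 2 N or contact force between the arm and square above 2 N or contact force between the arm and strip above 2 N).
It fails at once if two offcuts were in the mouth of the gap together (both centres on the deck within 35 mm of the gap's middle line, between 50 mm ahead of the fence's front face and 30 mm behind it) ((x of puck in the frame of wing between 0.02 and 0.1 m and y of puck in the frame of wing between -0.035 and 0.035 m and z of each of puck, square in the frame of wing above 0.085 m and x of square in the frame of wing between 0.02 and 0.1 m and y of square in the frame of wing between -0.035 and 0.035 m) or (x of puck in the frame of wing between 0.02 and 0.1 m and y of puck in the frame of wing between -0.035 and 0.035 m and z of each of puck, strip in the frame of wing above 0.085 m and x of strip in the frame of wing between 0.02 and 0.1 m and y of strip in the frame of wing between -0.035 and 0.035 m) or (x of square in the frame of wing between 0.02 and 0.1 m and y of square in the frame of wing between -0.035 and 0.035 m and z of each of square, strip in the frame of wing above 0.085 m and x of strip in the frame of wing between 0.02 and 0.1 m and y of strip in the frame of wing between -0.035 and 0.035 m)).
It fails at once if something that was to be left alone was moved more than 25 mm (distance of any of filler, sander_block, batten, tape, glue, hammer, screwdriver from where it was at the start of the episode above 0.025 m).
It also fails if it takes over 72 s, if anything falls off the work surface, if the arm or the gripper's body presses on something with over 40 N, if the wrist force passes 120 N, or if a joint passes its speed limit or range.

## Working session

There is one attempt and no reset: what is moved stays moved. The work goes in short steps, Python scripts to look and compute and a tool call to move; the robot and the scene stay as the last step left them, time stands still between calls to the robot, and variables do not carry over. Pictures are saved under pics/ and viewed, about 8 in all and at most 12, crops included, and the job is handed in when it is done.

Besides the shell and the picture viewer there is one more tool, called after "Call:" as name([rows], argument=value, ...), one row to a line, values as JSON. play_rows: Moves the arm, as the interface text tells. Its arguments: {"type":"object","properties":{"moves":{"type":"array"},"squeeze":{"type":"number"}},"required":["moves"]}

```bash
mkdir -p pics; ls
python3 - <<'E'
from rig import *
import cv2,numpy as np
s=sense();print(s)
for n in("scene","top"):
    f=grab_frame(n);cv2.imwrite(f"pics/{n}0.png",f["pixels"][:,:,::-1]);print(n,f["intrinsics"],f["distortion"],f["R"],f["t"])
E
```

```text
pics
{'clock': 0.0, 'qpos': array([-1.12638702e+00,  3.53660497e-01,  1.63416299e+00, -1.19195286e-05,
        1.15519506e+00, -2.41819597e-03]), 'qvel': array([ 0.00149686,  0.00030262, -0.00053387, -0.00065231, -0.00093153,
       -0.00148054]), 'joint_efforts': array([ 3.42553474e-03, -6.05252266e+01, -3.42072916e+01, -1.12062389e-05,
        9.20211605e-03, -7.88765448e-06]), 'eef_pos': array([ 269.82723844, -563.17193917,  207.94164657]), 'tcp_rot': array([-3.14016674e+00,  7.44987756e-06,  4.46832328e-01]), 'contact_force': array([-0.50053177, -0.24275229,  0.89084839]), 'wrist_torque': array([ 0.02939055, -0.00908658,  0.04399877]), 'opening': 1.0040207887130113}
scene [[349.21697234   0.         257.72630495]
 [  0.         349.21697234 189.68035563]
 [  0.           0.           1.        ]] [-0.05117481  0.          0.          0.          0.        ] [[ 0.43177217  0.90174456 -0.02072549]
 [ 0.56307518 -0.28741908 -0.77481393]
 [-0.70464114  0.32287308 -0.63184953]] [-188.35203329 -241.30300173 1909.26437169]
top [[404.97439798   0.         258.64521598]
 [  0.         404.97439798 187.99780086]
 [  0.           0.           1.        ]] [-0.1292855  0.         0.         0.         0.       ] [[-0.00890032 -0.99995675  0.00269793]
 [-0.99205129  0.00849122 -0.12554734]
 [ 0.125519   -0.00379389 -0.99208396]] [ -40.28565119  555.2152591  1331.04499017]
```

View pics/top0.png

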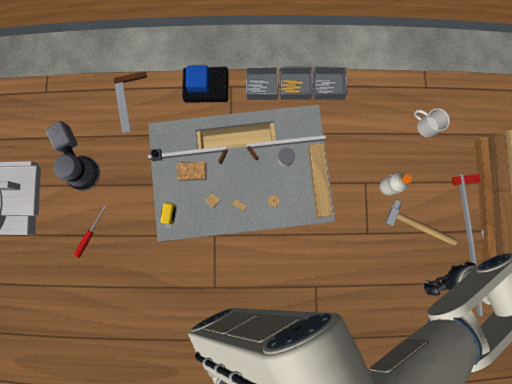

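View pics/scene0.png

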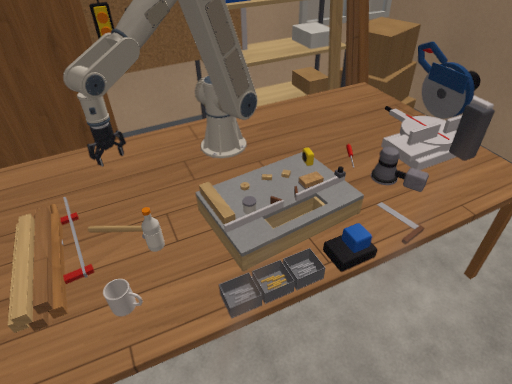

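```bash
cat > h.py <<'E'
import cv2,numpy as np
def ray(f,p,z):
    u=cv2.undistortPoints(np.float64(p).reshape(-1,1,2),f["intrinsics"],np.float64(f["distortion"])).reshape(-1,2)
    R,t=np.array(f["R"]),np.array(f["t"]);c=-R.T@t
    d=np.c_[u,np.ones(len(u))]@R
    return (c+d*((z-c[2])/d[:,2])[:,None])[:,:2]
def conts(m,lo,hi):
    cs,_=cv2.findContours(m.astype(np.uint8),cv2.RETR_EXTERNAL,cv2.CHAIN_APPROX_NONE)
    return [c for c in cs if lo<cv2.contourArea(c)<hi]
E
python3 - <<'E'
from rig import *
from h import *
f=grab_frame("top");im=f["pixels"];hsv=cv2.cvtColor(im,cv2.COLOR_RGB2HSV)
R=f["R"];print("cam",-R.T@f["t"])
roi=np.zeros(im.shape[:2],bool);roi[100:245,145:340]=1
g=(hsv[...,1]<50)&(hsv[...,2]>60)&roi
for c in conts(cv2.morphologyEx(g.astype(np.uint8),cv2.MORPH_CLOSE,np.ones((5,5))),3000,1e6):
    w=ray(f,c.reshape(-1,2),100);r=cv2.minAreaRect(w.astype(np.float32));print("deck",r,cv2.boxPoints(r).round(1).tolist(), cv2.contourArea(c))
    a=cv2.approxPolyDP(cv2.convexHull(c),4,True).reshape(-1,2);print(a.tolist(),ray(f,a,100).round(1).tolist())
cm=(hsv[...,1]>70)&roi
for c in conts(cm,15,5000):
    w=ray(f,c.reshape(-1,2),117);r=cv2.minAreaRect(w.astype(np.float32));M=cv2.moments(c);print((M['m10']/M['m00'],M['m01']/M['m00']),np.round(r[0],1),np.round(r[1],1),round(r[2],1))
cv2.imwrite("pics/crop0.png",cv2.resize(im[95:250,140:345,::-1],None,fx=3.9,fy=3.8,interpolation=cv2.INTER_CUBIC))
E
```

```text
cam [ 383.37201735  -39.94852227 1390.3228745 ]
deck ((601.761474609375, 17.644744873046875), (391.18475341796875, 584.8598022460938), 5.935413360595703) [[377.0, 288.29998779296875], [437.5, -293.3999938964844], [826.5, -253.0], [766.0999755859375, 328.70001220703125]] 19206.5
[[318, 105], [333, 221], [158, 240], [149, 123]] [[823.3, -244.8], [438.2, -281.6], [382.1, 277.7], [767.3, 317.2]]
```

View pics/crop0.png

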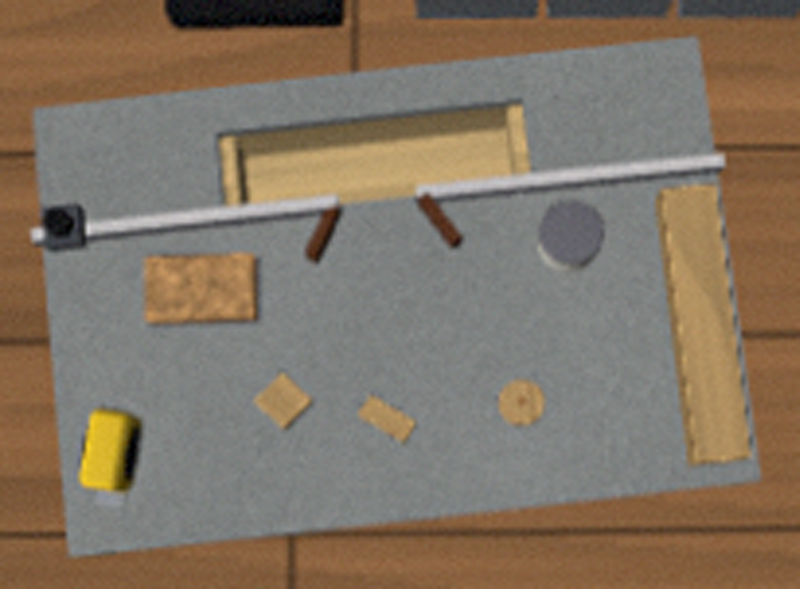

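```bash
cat >> h.py <<'E'
W0=np.array([602.7,17.1]);YAW=0.0995
A=np.array([[np.cos(YAW),-np.sin(YAW)],[np.sin(YAW),np.cos(YAW)]])
tow=lambda p:(np.atleast_2d(p)-W0)@A
fromw=lambda p:W0+np.atleast_2d(p)@A.T
def offcuts(f,v=1):
    im=f["pixels"];hsv=cv2.cvtColor(im,cv2.COLOR_RGB2HSV)
    vv,uu=np.mgrid[0:384,0:512];w=tow(ray(f,np.c_[uu.ravel(),vv.ravel()],117)).reshape(384,512,2)
    m=(hsv[...,1]>70)&(abs(w[...,0]+60)<130)&(abs(w[...,1])<280)
    for c in conts(m,8,5000):
        M=cv2.moments(c);p=(M['m10']/M['m00'],M['m01']/M['m00'])
        r=cv2.minAreaRect(tow(ray(f,c.reshape(-1,2),117)).astype(np.float32))
        print("px",np.round(p,1),"wing",tow(ray(f,[p],115)).round(1),"rect",np.round(r[0],1),np.round(r[1],1),round(r[2],1))
E
python3 - <<'E'
from rig import *
from h import *
f=grab_frame("top");offcuts(f)
for p in [(340,203),(418,192)]:
    print("gap edge",tow(ray(f,[(140+p[0]/3.9,95+p[1]/3.8)],134)))
for p in [(315,258),(458,242)]:
    print("cheek end",tow(ray(f,[(140+p[0]/3.9,95+p[1]/3.8)],134)))
print("filler top",tow(ray(f,[(140+572/3.9,95+232/3.8)],152)))
print(fromw([[70,0]]))
E
```

```text
px [167.2 213.2] wing [[-112.6  241. ]] rect [-112.5  239.2] [43.3 67.9] 75.7
px [238.6 204.7] wing [[-109.8   12.7]] rect [-110.1   12.5] [42.9 20. ] 52.9
px [273.3 200.5] wing [[-108.6  -97.5]] rect [-108.7  -98.2] [34.8 34.9] 83.6
px [212. 200.] wing [[-86.1  95.2]] rect [-87.   94.2] [33.9 31.3] 39.2
px [190.9 170.4] wing [[ 16.1 153.7]] rect [ 16.1 153. ] [90.4 58.3] 85.4
px [222.1 156.2] wing [[51.1 49.5]] rect [50.9 49.4] [11.5 46.4] 61.6
px [252.8 153.1] wing [[ 50.6 -49.5]] rect [ 50.5 -49.5] [44.2 11.6] 27.1
px [319.7 180.1] wing [[ -59.5 -252.3]] rect [ -58. -252.] [ 51.6 235.1] 89.8
gap edge [[70.33555859 29.98700246]]
gap edge [[ 72.77152672 -34.0717736 ]]
cheek end [[26.06005811 54.65401194]]
cheek end [[ 26.95276576 -61.84775631]]
filler top [[  21.91510916 -152.98912027]]
[[672.35377703  24.05351315]]
```

Call:
play_rows([
  [[0, 0, 0], [0, 0, 0.139], 20],
  [[0, 0, 0], [0, 0, 0.139], 20],
  [[0, 0, 0], [0, 0, 0.139], 20],
  [[0.0115, -0.036, 0], [0, 0, 0], 20],
  [[0.0115, -0.036, 0], [0, 0, 0], 20],
  [[0.0115, -0.036, 0], [0, 0, 0], 20],
  [[0.0115, -0.036, 0], [0, 0, 0], 20],
  [[0.0115, -0.036, 0], [0, 0, 0], 20],
  [[0.0115, -0.036, 0], [0, 0, 0], 20],
  [[0.0115, -0.036, 0], [0, 0, 0], 20],
  [[0.0115, -0.036, 0], [0, 0, 0], 20],
  [[0.0115, -0.036, 0], [0, 0, 0], 20],
  [[0.0115, -0.036, 0], [0, 0, 0], 20],
  [[0.0115, -0.036, 0], [0, 0, 0], 20],
  [[0.0115, -0.036, 0], [0, 0, 0], 20],
  [[0.0115, -0.036, 0], [0, 0, 0], 20],
  [[0.0115, -0.036, 0], [0, 0, 0], 20],
  [[0.0115, -0.036, 0], [0, 0, 0], 20],
  [[0.0115, -0.036, 0], [0, 0, 0], 20],
  [[0, 0, 0], [0, 0, 0], 20],
])

```text
clock: 2.2
eef_pos: [437.8, 21.0, 208.8]
tcp_rot: [-3.14, -0.001, 0.033]
contact_force: [0.3, -0.1, -0.5]
opening: 0.199
```

Call:
play_rows([
  [[0, 0.002, 0.03], [0, 0, 0], 20],
  [[0, 0.002, 0.03], [0, 0, 0], 20],
  [[0, 0, 0.03], [0, 0, 0], 20],
  [[0, 0, 0.006], [0, 0, 0], 20],
  [[0, 0, 0.006], [0, 0, 0], 20],
  [[0, 0, 0], [0, 0, 0], 20],
])

```text
clock: 2.8
eef_pos: [437.2, 13.3, 107.0]
tcp_rot: [3.142, -0.0, 0.029]
contact_force: [-0.7, 0.1, 0.3]
opening: 0.203
```

Run:
```python
from rig import *
from h import *
s=sense();print(s["eef_pos"],tow(s["eef_pos"][:2]),s["contact_force"])
f=grab_frame("top");offcuts(f)
g=grab_frame("scene")
a=cv2.resize(f["pixels"][130:250,140:345,::-1],(600,352));b=cv2.resize(g["pixels"][140:260,180:385,::-1],(600,352))
cv2.imwrite("pics/p1.png",np.vstack([a,b])[:600])
cv2.imwrite("pics/p1.png",cv2.resize(np.vstack([a,b]),(510,598)))
```

```text
[437.18459421  13.33020876 107.00964551] [[-165.07123519   12.69047645]] [-0.72103986  0.11203896  0.29455932]
px [167.4 213.2] wing [[-112.7  240.3]] rect [-112.1  239.2] [43.2 67.5] 77.0
px [273.3 200.5] wing [[-108.6  -97.7]] rect [-108.7  -98.2] [34.8 34.9] 83.6
px [212.9 195.5] wing [[-72.1  90.9]] rect [-75.5  90.8] [20.4 11.2] 39.1
px [190.9 170.4] wing [[ 16.1 153.7]] rect [ 16.2 153. ] [90.4 58.2] 85.4
px [222.1 156.3] wing [[50.7 49.6]] rect [50.9 49.4] [11.5 46.4] 61.6
px [252.9 153.2] wing [[ 50.3 -49.6]] rect [ 50.5 -49.5] [44.2 11.6] 27.1
px [319.7 180.1] wing [[ -59.6 -252.3]] rect [ -57.7 -252. ] [ 51.7 235.8] 89.8
```

View pics/p1.png

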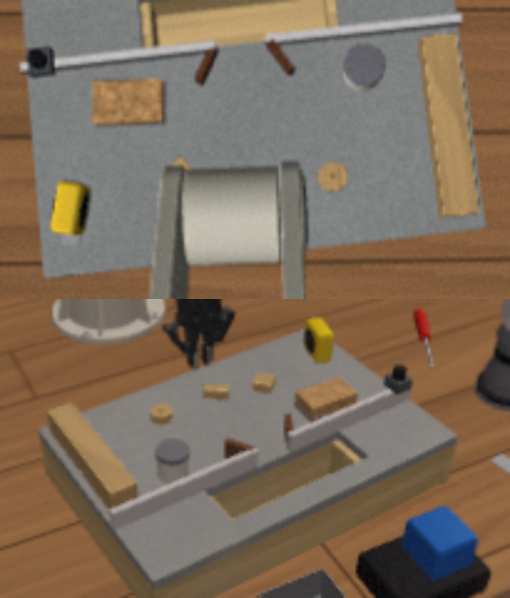

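Call:
play_rows([
  [[0.008, 0, 0], [0, 0, 0], 20],
  [[0.008, 0, 0], [0, 0, 0], 20],
  [[0.008, 0, 0], [0, 0, 0], 20],
  [[0.008, 0, 0], [0, 0, 0], 20],
  [[0.008, 0, 0], [0, 0, 0], 20],
  [[0.008, 0, 0], [0, 0, 0], 20],
  [[0.008, 0, 0], [0, 0, 0], 20],
  [[0.008, 0, 0], [0, 0, 0], 20],
  [[0.008, 0, 0], [0, 0, 0], 20],
  [[0.008, 0, 0], [0, 0, 0], 20],
  [[0.008, 0, 0], [0, 0, 0], 20],
  [[0.008, 0, 0], [0, 0, 0], 20],
  [[0.008, 0, 0], [0, 0, 0], 20],
  [[0.008, 0, 0], [0, 0, 0], 20],
  [[0.008, 0, 0], [0, 0, 0], 20],
  [[0.008, 0, 0], [0, 0, 0], 20],
  [[0.008, 0, 0], [0, 0, 0], 20],
  [[0.008, 0, 0], [0, 0, 0], 20],
])

```text
clock: 4.7
eef_pos: [581.5, 17.9, 106.6]
tcp_rot: [3.142, 0.0, 0.03]
contact_force: [-0.7, -0.6, -0.2]
opening: 0.2
```

Run:
```python
from rig import *
from h import *
s=sense();print(s["eef_pos"],tow(s["eef_pos"][:2]),s["contact_force"])
g=grab_frame("scene")
offcuts(g)
cv2.imwrite("pics/p2.png",cv2.resize(g["pixels"][140:260,180:385,::-1],None,fx=3.9,fy=3.9,interpolation=cv2.INTER_CUBIC))
```

```text
[581.520484    17.89359846 106.64349641] [[-20.99592839   2.89355962]] [-0.68117279 -0.63827845 -0.2377369 ]
px [274.2 199. ] wing [[ 33.6 -43.5]] rect [ 41.6 -40.5] [39.3 42.1] 57.0
px [295.8 189.6] wing [[32.1 62.7]] rect [33.7 62.2] [ 8.1 45.3] 54.0
px [244.4 185.6] wing [[-104.2 -100.7]] rect [-102.1 -101.3] [34.9 49.8] 71.5
px [264.7 176.8] wing [[-109.6    2. ]] rect [-107.6    4.8] [29.7 35.9] 58.2
px [310.7 179.2] wing [[  9.7 156.2]] rect [ 10.3 155.4] [108.9  76.1] 88.5
px [287.3 174.1] wing [[-73.6  94.2]] rect [-76.3  93.7] [24.3 54. ] 38.3
px [219.  200.9] wing [[ -74.3 -233. ]] rect [ -70.6 -107.4] [239.9 344. ] 0.2
px [309.4 158.2] wing [[-118.3  249.1]] rect [-84.8 223.1] [112.9 209.6] 89.8
```

View pics/p2.png

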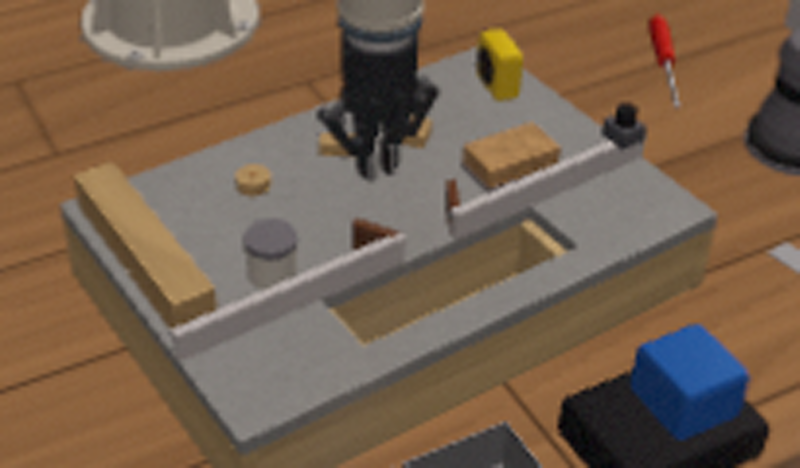

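Run:
```python
from rig import *
from h import *
g=grab_frame("scene")
for z in (100,107,115,125,135):print(z,tow(ray(g,[(180+362/3.9,140+175/3.9),(180+377/3.9,140+178/3.9),(180+392/3.9,140+173/3.9)],z)).round(1).tolist())
```

```text
100 [[-60.3, 11.3], [-47.2, 22.1], [-45.6, 40.5]]
107 [[-52.9, 6.5], [-39.9, 17.1], [-38.4, 35.4]]
115 [[-44.5, 0.9], [-31.6, 11.5], [-30.1, 29.6]]
125 [[-34.0, -6.1], [-21.3, 4.4], [-19.8, 22.3]]
135 [[-23.5, -13.0], [-10.9, -2.7], [-9.4, 15.1]]
```

Call:
play_rows([
  [[0, 0, -0.03], [0, 0, 0], 20],
  [[-0.02, 0, -0.04], [0, 0, 0], 20],
  [[-0.05, 0, -0.03], [0, 0, 0], 20],
  [[-0.05, 0, 0], [0, 0, 0], 20],
  [[-0.05, 0, 0], [0, 0, 0], 20],
  [[-0.05, 0, 0], [0, 0, 0], 20],
  [[-0.05, 0, 0], [0, 0, 0], 20],
  [[0, 0, 0], [0, 0, 0], 20],
])

```text
clock: 5.6
eef_pos: [311.6, 9.9, 201.4]
tcp_rot: [-3.142, 0.004, 0.03]
contact_force: [0.9, -0.1, 0.2]
opening: 0.198
```

Run:
```python
from rig import *
from h import *
s=sense();print(s["eef_pos"],tow(s["eef_pos"][:2]))
f=grab_frame("top");offcuts(f)
cv2.imwrite("pics/p3.png",cv2.resize(f["pixels"][95:250,140:345,::-1],None,fx=3.9,fy=3.8,interpolation=cv2.INTER_CUBIC))
```

```text
[311.56186959   9.8698808  201.39223281] [[-290.41635929   21.7261101 ]]
px [167.4 213.2] wing [[-112.7  240.4]] rect [-112.5  239.2] [43.3 67.9] 75.7
px [238.8 204.7] wing [[-110.    12.2]] rect [-110.4   12.1] [44. 20.] 52.9
px [273.3 200.5] wing [[-108.6  -97.5]] rect [-108.7  -98.2] [34.8 34.9] 83.6
px [212.  200.1] wing [[-86.3  95.1]] rect [-87.   94.2] [33.9 31.3] 39.2
px [190.9 170.4] wing [[ 16.1 153.7]] rect [ 16.2 153. ] [90.4 58.1] 85.4
px [222.1 156.2] wing [[51.1 49.5]] rect [50.9 49.4] [11.5 46.4] 61.6
px [252.8 153. ] wing [[ 51.  -49.3]] rect [ 51.6 -49. ] [46.2 11. ] 30.2
px [319.7 180.1] wing [[ -59.5 -252.3]] rect [ -57.8 -252.1] [ 51.6 234.9] 89.8
```

View pics/p3.png

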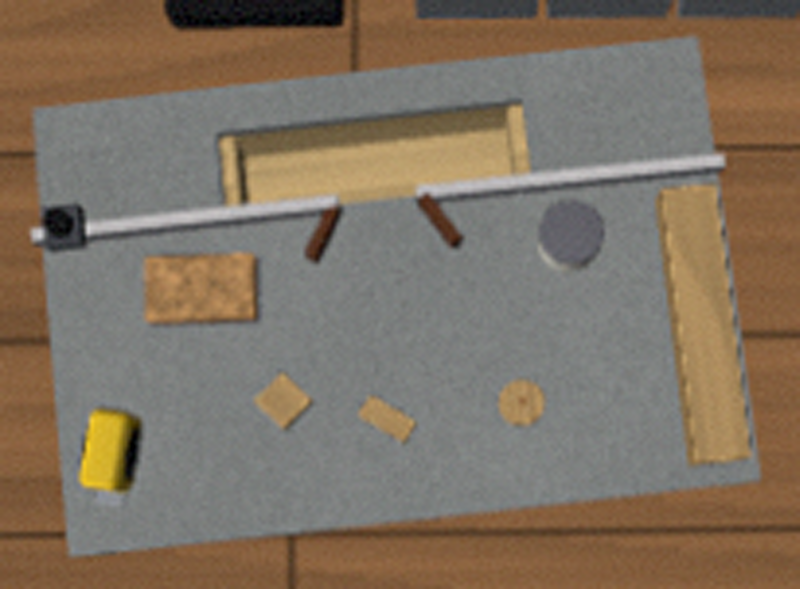

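Call:
play_rows([
  [[0.04, 0, 0], [0, 0, 0], 20],
  [[0.04, 0, 0], [0, 0, 0], 20],
  [[0.045, 0, 0], [0, 0, 0], 20],
  [[0, -0.002, 0.04], [0, 0, 0], 20],
  [[0, 0, 0.03], [0, 0, 0], 20],
  [[0, 0, 0.02], [0, 0, 0], 20],
  [[0, 0, 0.006], [0, 0, 0], 20],
  [[0, 0, 0.004], [0, 0, 0], 20],
  [[0, 0, 0.003], [0, 0, 0], 20],
  [[0, 0, 0], [0, 0, 0], 20],
])

```text
clock: 6.65
eef_pos: [443.7, 15.8, 100.0]
tcp_rot: [-3.142, -0.001, 0.03]
contact_force: [0.6, -0.5, 0.1]
opening: 0.199
```

Run:
```python
from rig import *
from h import *
s=sense();print(s["eef_pos"],tow(s["eef_pos"][:2]),s["contact_force"])
g=grab_frame("scene")
w=np.r_[s["eef_pos"][:2],0]
for z in (100,110,120):
  P=[np.r_[fromw([s0])[0],z] for s0 in (tow(s["eef_pos"][:2])[0]+[11,0],)]
  print(z,cv2.projectPoints(np.array(P),cv2.Rodrigues(g["R"])[0],g["t"],g["intrinsics"],np.float64(g["distortion"]))[0].ravel())
cv2.imwrite("pics/p4.png",cv2.resize(g["pixels"][140:210,220:320,::-1],None,fx=7,fy=7,interpolation=cv2.INTER_CUBIC))
```

```text
[443.7318869   15.76887964  99.9537722 ] [[-158.31407812   14.46670434]] [ 0.63619413 -0.49375562  0.10699144]
100 [262.53758567 174.26107287]
110 [262.50994173 172.42331471]
120 [262.48205547 170.57041105]
```

View pics/p4.png

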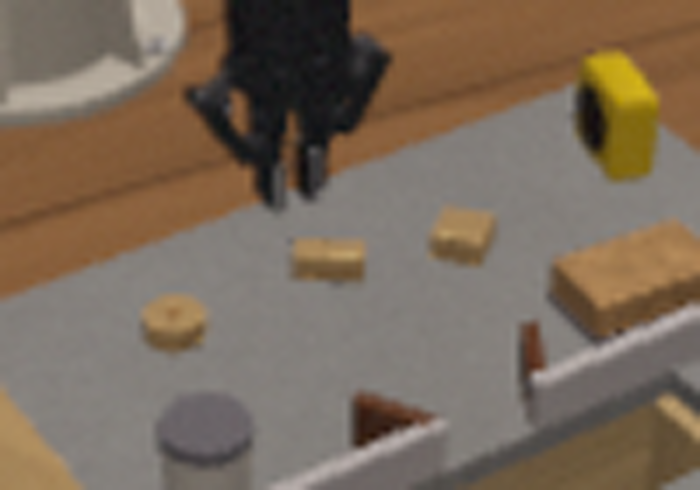

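Call:
play_rows([
  [[-0.004, 0, 0.004], [0, 0, 0], 20],
  [[0, 0, 0.004], [0, 0, 0], 20],
  [[0, 0, 0.002], [0, 0, 0], 20],
  [[0, 0, 0], [0, 0, 0], 20],
])

```text
clock: 7.1
eef_pos: [438.8, 15.6, 89.2]
tcp_rot: [3.142, 0.0, 0.03]
contact_force: [0.3, 0.3, 0.2]
opening: 0.197
```

Call:
play_rows([
  [[0, 0, 0.002], [0, 0, 0], 20],
  [[0, 0, 0], [0, 0, 0], 20],
])

```text
clock: 7.3
eef_pos: [439.0, 15.6, 87.3]
tcp_rot: [3.142, 0.0, 0.03]
contact_force: [0.9, 0.4, 0.5]
opening: 0.203
```

Run:
```python
from rig import *
from h import *
s=sense();print(s["eef_pos"],tow(s["eef_pos"][:2]),s["contact_force"])
g=grab_frame("scene")
for z in (90,100,110,120):
  P=np.r_[s["eef_pos"][:2],z]
  print(z,cv2.projectPoints(P[None],cv2.Rodrigues(g["R"])[0],g["t"],g["intrinsics"],np.float64(g["distortion"]))[0].ravel())
cv2.imwrite("pics/p5.png",cv2.resize(g["pixels"][150:200,235:295,::-1],None,fx=10,fy=10,interpolation=cv2.INTER_CUBIC))
```

```text
[438.9583307   15.6414975   87.26759127] [[-163.07667772   14.81413774]] [0.91336958 0.42693047 0.47552554]
90 [260.75255762 174.26064149]
100 [260.71794751 172.44313497]
110 [260.683046   170.61081561]
120 [260.64784968 168.76351729]
```

View pics/p5.png

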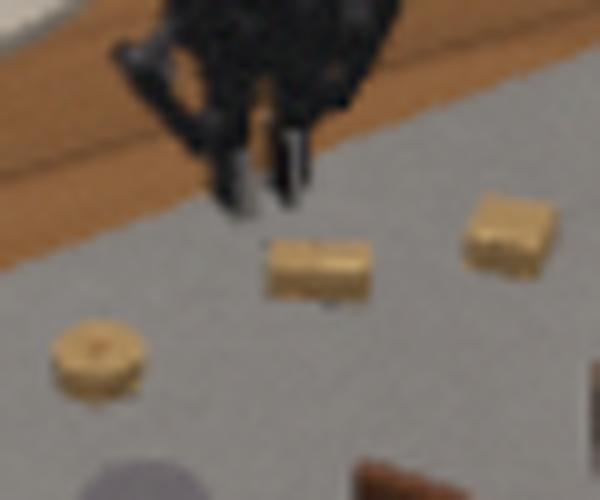

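Call:
play_rows([
  [[0, 0, 0.002], [0, 0, 0], 20],
  [[0.008, 0, 0], [0, 0, 0], 20],
  [[0.008, 0, 0], [0, 0, 0], 20],
  [[0.008, 0, 0], [0, 0, 0], 20],
  [[0.008, 0, 0], [0, 0, 0], 20],
  [[0.008, 0, 0], [0, 0, 0], 20],
  [[0.008, 0, 0], [0, 0, 0], 20],
  [[0.008, 0, 0], [0, 0, 0], 20],
  [[0.008, 0, 0], [0, 0, 0], 20],
  [[0.008, 0, 0], [0, 0, 0], 20],
  [[0.008, 0, 0], [0, 0, 0], 20],
  [[0.008, 0, 0], [0, 0, 0], 20],
  [[0.008, 0, 0], [0, 0, 0], 20],
  [[0.008, 0, 0], [0, 0, 0], 20],
  [[0, 0, 0], [0, 0, 0], 20],
])

```text
clock: 8.85
eef_pos: [544.3, 18.8, 85.5]
tcp_rot: [-3.142, -0.001, 0.03]
contact_force: [0.5, 0.3, 0.8]
opening: 0.201
```

Run:
```python
from rig import *
from h import *
s=sense();print(s["eef_pos"],tow(s["eef_pos"][:2]),s["contact_force"])
g=grab_frame("scene")
offcuts(g)
cv2.imwrite("pics/p6.png",cv2.resize(g["pixels"][150:220,230:330,::-1],None,fx=6,fy=6,interpolation=cv2.INTER_CUBIC))
```

```text
[544.28838756  18.79428852  85.50435798] [[-57.95440245   7.48827871]] [0.49971885 0.31136592 0.75749716]
px [274.2 199. ] wing [[ 33.6 -43.5]] rect [ 41.6 -40.5] [39.3 42.1] 57.0
px [295.8 189.6] wing [[32.1 62.7]] rect [33.7 62.2] [ 8.1 45.3] 54.0
px [276.8 185.2] wing [[-33.6  13.3]] rect [-32.7  12.2] [52.4 38.8] 85.0
px [244.4 185.6] wing [[-104.2 -100.7]] rect [-102.1 -101.3] [34.9 49.8] 71.5
px [310.5 179.3] wing [[  9.7 155.2]] rect [ 10.4 154.7] [108.8  76.2] 88.3
px [285.8 173.3] wing [[-81.7  92. ]] rect [-80.4  90.5] [34.8 54.1] 38.3
px [218.6 201.3] wing [[ -73.  -235.6]] rect [ -70.5 -120.9] [239.9 316.9] 0.2
px [308.5 158. ] wing [[-121.6  246.3]] rect [-113.  255.] [244.3 121. ] 33.8
```

View pics/p6.png

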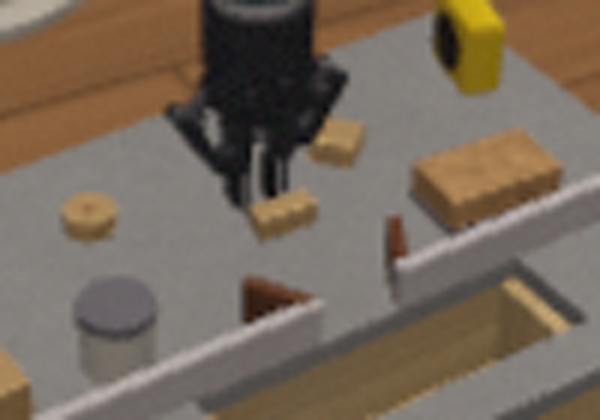

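Call:
play_rows([
  [[0.008, 0.0008, 0], [0, 0, 0], 20],
  [[0.008, 0.0008, 0], [0, 0, 0], 20],
  [[0.008, 0.0008, 0], [0, 0, 0], 20],
  [[0.008, 0.0008, 0], [0, 0, 0], 20],
  [[0.008, 0.0008, 0], [0, 0, 0], 20],
  [[0.008, 0.0008, 0], [0, 0, 0], 20],
  [[0.008, 0.0008, 0], [0, 0, 0], 20],
  [[0.008, 0.0008, 0], [0, 0, 0], 20],
  [[0.008, -0.0006, 0], [0, 0, 0], 20],
  [[0.008, -0.0006, 0], [0, 0, 0], 20],
  [[0.008, -0.0006, 0], [0, 0, 0], 20],
  [[0.008, -0.0006, 0], [0, 0, 0], 20],
  [[0.008, -0.0006, 0], [0, 0, 0], 20],
  [[0.008, -0.0006, 0], [0, 0, 0], 20],
  [[0.008, -0.0006, 0], [0, 0, 0], 20],
  [[0.008, -0.0006, 0], [0, 0, 0], 20],
  [[0, 0, 0], [0, 0, 0], 20],
  [[0, 0, 0], [0, 0, 0], 20],
])

```text
clock: 10.7
eef_pos: [670.8, 21.0, 85.2]
tcp_rot: [-3.142, 0.0, 0.03]
contact_force: [0.3, -0.8, -0.1]
opening: 0.2
```

Run:
```python
from rig import *
from h import *
s=sense();print(s["eef_pos"],tow(s["eef_pos"][:2]),s["contact_force"])
g=grab_frame("scene")
cv2.imwrite("pics/p7.png",cv2.resize(g["pixels"][150:230,230:330,::-1],None,fx=6,fy=6,interpolation=cv2.INTER_CUBIC))
```

```text
[670.83325325  20.96216323  85.23330288] [[68.17991476 -2.92501737]] [ 0.28163423 -0.7868977  -0.12137733]
```

View pics/p7.png

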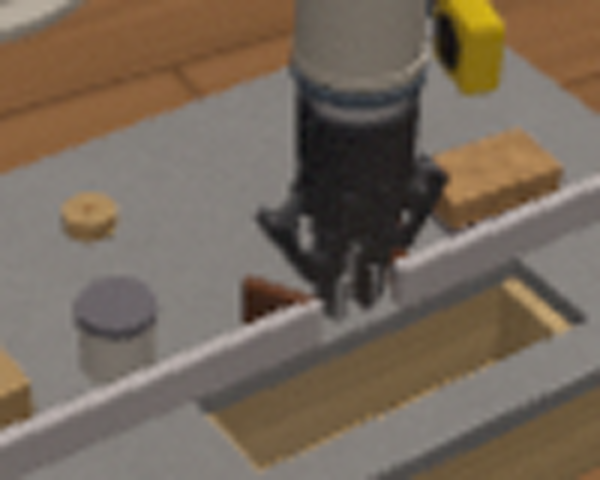

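Call:
play_rows([
  [[-0.002, 0, -0.02], [0, 0, 0], 20],
  [[0, 0, -0.02], [0, 0, 0], 20],
  [[0, 0, -0.03], [0, 0, 0], 20],
  [[-0.0248, 0.0177, 0], [0, 0, 0], 20],
  [[-0.0248, 0.0177, 0], [0, 0, 0], 20],
  [[-0.0248, 0.0177, 0], [0, 0, 0], 20],
  [[-0.0248, 0.0177, 0], [0, 0, 0], 20],
  [[-0.0248, 0.0177, 0], [0, 0, 0], 20],
  [[-0.0248, 0.0177, 0], [0, 0, 0], 20],
  [[-0.0248, 0.0177, 0], [0, 0, 0], 20],
  [[-0.0248, 0.0177, 0], [0, 0, 0], 20],
  [[0, 0, 0], [0, 0, -0.144], 20],
  [[0, 0, 0], [0, 0, -0.144], 20],
  [[0, 0, 0], [0, 0, -0.144], 20],
  [[0, 0, 0], [0, 0, -0.144], 20],
  [[0, 0, 0], [0, 0, -0.144], 20],
  [[0, 0, 0], [0, 0, -0.144], 20],
  [[0, 0, 0], [0, 0, 0], 20],
  [[0, 0, 0], [0, 0, 0], 20],
])

```text
clock: 12.65
eef_pos: [474.6, -126.5, 155.5]
tcp_rot: [-3.142, -0.0, 0.889]
contact_force: [0.6, 0.1, -0.7]
opening: 0.199
```

Run:
```python
from rig import *
from h import *
s=sense();print(s["eef_pos"],tow(s["eef_pos"][:2]),s["tcp_rot"],s["tcp_rot"][2]-YAW)
offcuts(grab_frame("scene"))
```

```text
[ 474.59512912 -126.50232295  155.46542224] [[-141.73612505 -130.16664686]] [-3.14156546e+00 -6.22719568e-07  8.89434899e-01] 0.7899348990434413
px [274.2 199. ] wing [[ 33.6 -43.5]] rect [ 41.6 -40.5] [39.3 42.1] 57.0
px [295.8 189.6] wing [[32.1 62.7]] rect [33.7 62.2] [ 8.1 45.3] 54.0
px [244.4 185.6] wing [[-104.2 -100.7]] rect [-102.1 -101.3] [34.9 49.8] 71.5
px [310.6 179.2] wing [[  9.6 155.9]] rect [ 10.3 155.5] [108.6  76.1] 88.5
px [285.8 173.2] wing [[-82.1  92.3]] rect [-79.2  90.1] [35.8 52.8] 48.9
px [237.7 191.8] wing [[ -83.7 -143.6]] rect [-71.4   0.7] [239.9 559.7] 0.3
```

Call:
play_rows([
  [[0, 0, 0.035], [0, 0, 0], 20],
  [[0, 0, 0.025], [0, 0, 0], 20],
  [[0, 0, 0.01], [0, 0, 0], 20],
  [[0.009, 0, 0], [0, 0, 0], 20],
  [[0.009, 0, 0], [0, 0, 0], 20],
  [[0.009, 0, 0], [0, 0, 0], 20],
  [[0.009, 0, 0], [0, 0, 0], 20],
  [[0.009, 0, 0], [0, 0, 0], 20],
  [[0.009, 0, 0], [0, 0, 0], 20],
  [[0.009, 0, 0], [0, 0, 0], 20],
  [[0.009, 0, 0], [0, 0, 0], 20],
  [[0.009, 0, 0], [0, 0, 0], 20],
  [[0.009, 0, 0], [0, 0, 0], 20],
  [[0.009, 0, 0], [0, 0, 0], 20],
  [[0.009, 0, 0], [0, 0, 0], 20],
  [[0.009, 0, 0], [0, 0, 0], 20],
  [[0.009, 0, 0], [0, 0, 0], 20],
  [[0.009, 0, 0], [0, 0, 0], 20],
  [[0.006, 0, 0], [0, 0, 0], 20],
  [[0, 0, 0], [0, 0, 0], 20],
])

```text
clock: 14.7
eef_pos: [563.8, -16.0, 85.4]
tcp_rot: [3.141, -0.0, 0.894]
contact_force: [0.2, -0.1, -0.5]
opening: 0.2
```

Run:
```python
from rig import *
from h import *
s=sense();print(s["eef_pos"],tow(s["eef_pos"][:2]),s["tcp_rot"],s["tcp_rot"][2]-YAW)
offcuts(grab_frame("scene"))
```

```text
[563.790159   -16.01519058  85.43112034] [[-42.00691861 -29.08625729]] [ 3.14133120e+00 -3.18440422e-04  8.94436007e-01] 0.7949360068501669
px [274.2 199. ] wing [[ 33.6 -43.5]] rect [ 41.6 -40.5] [39.3 42.1] 57.0
px [295.8 189.6] wing [[32.1 62.7]] rect [33.7 62.2] [ 8.1 45.3] 54.0
px [273.9 189.1] wing [[-18.7 -10.9]] rect [-18.6 -12.9] [36.8 51.9] 56.1
px [310.6 179.2] wing [[  9.6 155.7]] rect [ 12.1 155.5] [108.2  77.1] 85.3
px [285.8 173.2] wing [[-82.1  92.3]] rect [-79.2  90.1] [35.8 52.8] 48.9
px [218.6 201.3] wing [[ -73.  -235.3]] rect [ -70.7 -126.5] [239.9 305.4] 0.3
px [308.3 158.1] wing [[-121.6  245.1]] rect [-123.5  244.6] [264.2 131.8] 38.2
```

Call:
play_rows([
  [[-0.01, 0, 0], [0, 0, 0], 20],
  [[-0.02, 0, 0], [0, 0, 0], 20],
  [[0.0055, -0.0095, 0], [0, 0, 0], 20],
  [[0.0055, -0.0095, 0], [0, 0, 0], 20],
  [[0.0055, -0.0095, 0], [0, 0, 0], 20],
  [[0.0055, -0.0095, 0], [0, 0, 0], 20],
  [[0, 0, 0], [0, 0, 0.1325], 20],
  [[0, 0, 0], [0, 0, 0.1325], 20],
  [[0, 0, 0], [0, 0, 0.1325], 20],
  [[0, 0, 0], [0, 0, 0.1325], 20],
  [[0, 0, 0], [0, 0, 0.1325], 20],
  [[0, 0, 0], [0, 0, 0.1325], 20],
  [[0, 0, 0], [0, 0, 0], 20],
  [[0, 0, 0], [0, 0, 0], 20],
])

```text
clock: 16.15
eef_pos: [528.4, 1.5, 85.4]
tcp_rot: [-3.142, 0.0, 0.103]
contact_force: [-0.6, 0.7, -0.2]
opening: 0.2
```

Run:
```python
from rig import *
from h import *
s=sense();print(s["eef_pos"],tow(s["eef_pos"][:2]),s["tcp_rot"],s["tcp_rot"][2]-YAW)
offcuts(grab_frame("scene"))
```

```text
[528.43473493   1.52368949  85.41901404] [[-75.44523278  -8.12206232]] [-3.14153697e+00  1.13987675e-05  1.03387086e-01] 0.0038870857117493662
px [274.2 199. ] wing [[ 33.6 -43.5]] rect [ 41.6 -40.5] [39.3 42.1] 57.0
px [295.8 189.6] wing [[32.1 62.7]] rect [33.7 62.2] [ 8.1 45.3] 54.0
px [274.  189.2] wing [[-18.2 -10.7]] rect [-17.4 -11. ] [32.8 51.7] 57.2
px [310.4 179.3] wing [[  9.8 155. ]] rect [ 11.7 155.4] [108.5  76.9] 86.0
px [285.8 173.3] wing [[-81.6  92.3]] rect [-79.1  90.4] [35.  53.1] 47.2
px [218.1 201.7] wing [[ -71.9 -238. ]] rect [ -70.5 -147.2] [239.9 264. ] 0.3
px [308.7 158.2] wing [[-120.1  246.3]] rect [-117.2  250.8] [249.7 128. ] 36.8
```

Call:
play_rows([
  [[0.009, 0, 0], [0, 0, 0], 20],
  [[0.009, 0, 0], [0, 0, 0], 20],
  [[0.009, 0, 0], [0, 0, 0], 20],
  [[0.009, -0.0008, 0], [0, 0, 0], 20],
  [[0.009, -0.0008, 0], [0, 0, 0], 20],
  [[0.009, -0.0008, 0], [0, 0, 0], 20],
  [[0.009, -0.0008, 0], [0, 0, 0], 20],
  [[0.009, -0.0008, 0], [0, 0, 0], 20],
  [[0.009, -0.0008, 0], [0, 0, 0], 20],
  [[0.009, -0.0008, 0], [0, 0, 0], 20],
  [[0.009, -0.0008, 0], [0, 0, 0], 20],
  [[0.009, 0, 0], [0, 0, 0], 20],
  [[0.009, 0, 0], [0, 0, 0], 20],
  [[0.009, 0, 0], [0, 0, 0], 20],
  [[0.009, 0, 0], [0, 0, 0], 20],
  [[0.009, 0, 0], [0, 0, 0], 20],
  [[0, 0, 0], [0, 0, 0], 20],
  [[0, 0, 0], [0, 0, 0], 20],
])

```text
clock: 18.0
eef_pos: [671.1, 21.5, 85.2]
tcp_rot: [-3.142, 0.0, 0.099]
contact_force: [0.1, -0.1, 0.0]
opening: 0.202
```

Run:
```python
from rig import *
from h import *
s=sense();print(s["eef_pos"],tow(s["eef_pos"][:2]),s["contact_force"],s["tcp_rot"][2]-YAW)
g=grab_frame("scene");offcuts(g)
cv2.imwrite("pics/p8.png",cv2.resize(g["pixels"][150:230,230:330,::-1],None,fx=6,fy=6,interpolation=cv2.INTER_CUBIC))
```

```text
[671.1034834   21.48963284  85.21587007] [[68.50120501 -2.4270002 ]] [ 0.06670434 -0.09174368  0.02771255] -0.0006363307239059812
px [274.2 199. ] wing [[ 33.6 -43.5]] rect [ 41.6 -40.5] [39.3 42.1] 57.0
px [311.7 179.2] wing [[ 12.2 159.6]] rect [ 10.7 154.9] [109.9  75.3] 88.5
px [219.7 200.4] wing [[ -75.4 -229.1]] rect [-71.  -77.6] [239.9 403.1] 0.3
px [310.2 158.4] wing [[-115.   250.9]] rect [-84.4 242.2] [ 74.6 208.8] 89.8
```

Call:
play_rows([
  [[-0.002, 0, -0.02], [0, 0, 0], 20],
  [[0, 0, -0.02], [0, 0, 0], 20],
  [[0, 0, -0.03], [0, 0, 0], 20],
  [[-0.023, -0.0167, 0], [0, 0, 0], 20],
  [[-0.023, -0.0167, 0], [0, 0, 0], 20],
  [[-0.023, -0.0167, 0], [0, 0, 0], 20],
  [[-0.023, -0.0167, 0], [0, 0, 0], 20],
  [[-0.023, -0.0167, 0], [0, 0, 0], 20],
  [[-0.023, -0.0167, 0], [0, 0, 0], 20],
  [[-0.023, -0.0167, 0], [0, 0, 0], 20],
  [[-0.021, -0.0167, 0], [0, 0, 0], 20],
  [[0, 0, 0], [0, 0, 0.148], 20],
  [[0, 0, 0], [0, 0, 0.148], 20],
  [[0, 0, 0], [0, 0, 0.148], 20],
  [[0, 0, 0], [0, 0, 0.148], 20],
  [[0, 0, 0], [0, 0, 0.148], 20],
  [[0, 0, 0], [0, 0, 0.148], 20],
  [[0, 0, 0], [0, 0, 0], 20],
  [[0, 0, 0], [0, 0, 0], 20],
])

```text
clock: 19.95
eef_pos: [474.6, 136.2, 155.5]
tcp_rot: [-3.142, 0.0, -0.785]
contact_force: [0.4, 0.9, 0.1]
opening: 0.197
```

Run:
```python
from rig import *
from h import *
s=sense();print(s["eef_pos"],tow(s["eef_pos"][:2]),s["qpos"],s["tcp_rot"][2]-YAW)
g=grab_frame("scene");offcuts(g);print();offcuts(grab_frame("top"))
cv2.imwrite("pics/p9.png",cv2.resize(g["pixels"][140:230,210:330,::-1],None,fx=6,fy=6,interpolation=cv2.INTER_CUBIC))
```

```text
[474.63838309 136.19760757 155.48971478] [[-115.59755043  131.22966199]] [2.76400609e-01 2.12574178e-01 1.96126154e+00 5.99697008e-06
 9.67758026e-01 2.63195546e+00] -0.884261926859668
px [274.2 199. ] wing [[ 33.6 -43.5]] rect [ 41.6 -40.5] [39.3 42.1] 57.0
px [295.8 189.6] wing [[32.1 62.7]] rect [33.7 62.2] [ 8.1 45.3] 54.0
px [310.6 179.2] wing [[  9.6 156. ]] rect [ 11.7 155.4] [108.5  76.9] 86.0
px [285.8 173.2] wing [[-82.1  92.3]] rect [-79.2  90.1] [35.8 52.8] 48.9
px [220.5 199.9] wing [[ -76.5 -225.4]] rect [-71.2 -45.2] [239.9 467.9] 0.3
px [309.8 158.2] wing [[-117.1  250.4]] rect [-84.5 242.5] [209.6  75.3] 0.2

px [169.1 222.3] wing [[-142.1  237.4]] rect [-142.5  239. ] [28.8  9.5] 84.1
px [212.7 200. ] wing [[-86.1  93. ]] rect [-79.1 100.7] [54.3 31.2] 39.1
px [191.1 168.1] wing [[ 23.4 152.6]] rect [  0.3 154.7] [90.4 90.6] 84.9
px [222.1 156.2] wing [[51.1 49.5]] rect [50.9 49.4] [11.5 46.4] 61.6
px [252.9 153.1] wing [[ 50.5 -49.6]] rect [ 50.6 -49.5] [44.3 11.2] 28.9
px [319.7 180.1] wing [[ -59.7 -252.3]] rect [ -58. -252.] [ 51.6 235.2] 89.8
```

View pics/p9.png

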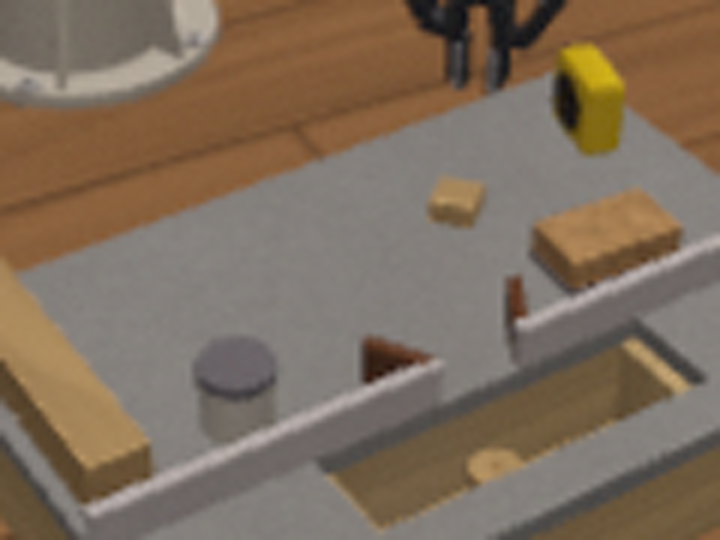

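Call:
play_rows([
  [[0, 0, 0.035], [0, 0, 0], 20],
  [[0, 0, 0.025], [0, 0, 0], 20],
  [[0, 0, 0.01], [0, 0, 0], 20],
  [[0.009, 0, 0], [0, 0, 0], 20],
  [[0.009, 0, 0], [0, 0, 0], 20],
  [[0.009, 0, 0], [0, 0, 0], 20],
  [[0.009, 0, 0], [0, 0, 0], 20],
  [[0.009, 0, 0], [0, 0, 0], 20],
  [[0.009, 0, 0], [0, 0, 0], 20],
  [[0.009, 0, 0], [0, 0, 0], 20],
  [[0.009, 0, 0], [0, 0, 0], 20],
  [[0.009, 0, 0], [0, 0, 0], 20],
  [[0.009, 0, 0], [0, 0, 0], 20],
  [[0.009, 0, 0], [0, 0, 0], 20],
  [[0.009, 0, 0], [0, 0, 0], 20],
  [[0.009, 0, 0], [0, 0, 0], 20],
  [[0.009, 0, 0], [0, 0, 0], 20],
  [[0.007, 0, 0], [0, 0, 0], 20],
  [[0, 0, 0], [0, 0, 0], 20],
])

```text
clock: 21.95
eef_pos: [569.4, 41.3, 85.4]
tcp_rot: [-3.141, -0.0, -0.79]
contact_force: [0.1, 0.4, 0.0]
opening: 0.202
```

Run:
```python
from rig import *
from h import *
s=sense();print(s["eef_pos"],tow(s["eef_pos"][:2]),s["qpos"],s["tcp_rot"][2]-YAW)
g=grab_frame("scene");offcuts(g)
```

```text
[569.37161799  41.27112335  85.41513174] [[-30.76247808  27.36227684]] [ 6.97700200e-02  4.16635110e-01  1.85300790e+00 -7.91764473e-05
  8.71489262e-01  2.43051007e+00] -0.889392822307531
px [274.2 199. ] wing [[ 33.6 -43.5]] rect [ 41.6 -40.5] [39.3 42.1] 57.0
px [295.8 189.6] wing [[32.1 62.7]] rect [33.7 62.2] [ 8.1 45.3] 54.0
px [277.5 188.9] wing [[-11.7   2.4]] rect [-9.8  0.9] [36.8 51.9] 55.6
px [310.6 179.2] wing [[  9.7 155.8]] rect [ 10.3 155. ] [109.6  76.1] 88.5
px [218.9 201. ] wing [[ -73.8 -233.8]] rect [ -70.7 -113. ] [239.9 332.3] 0.3
px [309.4 158. ] wing [[-119.2  249.6]] rect [-84.8 231.2] [ 96.6 209.6] 89.8
```

Call:
play_rows([
  [[-0.01, 0, 0], [0, 0, 0], 20],
  [[-0.02, 0, 0], [0, 0, 0], 20],
  [[0.0054, 0.0113, 0], [0, 0, 0], 20],
  [[0.0054, 0.0113, 0], [0, 0, 0], 20],
  [[0.0054, 0.0113, 0], [0, 0, 0], 20],
  [[0.0054, 0.0113, 0], [0, 0, 0], 20],
  [[0, 0, 0], [0, 0, -0.148], 20],
  [[0, 0, 0], [0, 0, -0.148], 20],
  [[0, 0, 0], [0, 0, -0.148], 20],
  [[0, 0, 0], [0, 0, -0.148], 20],
  [[0, 0, 0], [0, 0, -0.148], 20],
  [[0, 0, 0], [0, 0, -0.148], 20],
  [[0, 0, 0], [0, 0, 0], 20],
  [[0, 0, 0], [0, 0, 0], 20],
])

```text
clock: 23.4
eef_pos: [530.5, 15.4, 85.4]
tcp_rot: [3.142, -0.0, 0.094]
contact_force: [-0.4, 0.9, -0.3]
opening: 0.203
```

Run:
```python
from rig import *
from h import *
s=sense();print(s["eef_pos"],tow(s["eef_pos"][:2]),s["tcp_rot"][2]-YAW)
g=grab_frame("scene");offcuts(g)
```

```text
[530.54028397  15.35789163  85.42532309] [[-71.97586492   5.43455866]] -0.005884101363725719
px [274.2 199. ] wing [[ 33.6 -43.5]] rect [ 41.6 -40.5] [39.3 42.1] 57.0
px [295.8 189.6] wing [[32.1 62.7]] rect [33.7 62.2] [ 8.1 45.3] 54.0
px [277.5 188.9] wing [[-11.7   2.4]] rect [-9.8  0.9] [36.8 51.9] 55.6
px [310.6 179.2] wing [[  9.5 155.8]] rect [ 10.3 155.2] [109.2  76.1] 88.5
px [218.3 201.5] wing [[ -72.4 -237.1]] rect [ -70.6 -139.7] [239.9 278.9] 0.3
px [308.8 158.1] wing [[-120.4  247.2]] rect [-84.9 211.2] [136.8 209.6] 89.8
```

Call:
play_rows([
  [[0.009, 0, 0], [0, 0, 0], 20],
  [[0.009, 0, 0], [0, 0, 0], 20],
  [[0.009, 0, 0], [0, 0, 0], 20],
  [[0.009, 0.0006, 0], [0, 0, 0], 20],
  [[0.009, 0.0006, 0], [0, 0, 0], 20],
  [[0.009, 0.0006, 0], [0, 0, 0], 20],
  [[0.009, 0.0006, 0], [0, 0, 0], 20],
  [[0, 0, 0], [0, 0, 0], 20],
])

```text
clock: 24.25
eef_pos: [595.0, 19.9, 85.5]
tcp_rot: [3.142, -0.001, 0.099]
contact_force: [0.7, -0.3, 0.4]
opening: 0.202
```

Run:
```python
from rig import *
from h import *
s=sense();print(s["eef_pos"],tow(s["eef_pos"][:2]),s["tcp_rot"][2]-YAW,s["contact_force"])
g=grab_frame("scene");offcuts(g)
```

```text
[595.02018176  19.88423162  85.45418497] [[-7.36525937  3.53334237]] -0.0006959938046367797 [ 0.7088218  -0.29864408  0.44833888]
px [279.2 195.4] wing [[ 25.8 -14.8]] rect [ 30.2 -21.7] [ 48.4 100.5] 20.7
px [295.8 189.6] wing [[32.1 62.7]] rect [33.7 62.2] [ 8.1 45.3] 54.0
px [310.5 179.3] wing [[  9.8 155.2]] rect [ 11.7 155.4] [108.5  76.9] 86.0
px [219.1 200.8] wing [[ -74.3 -232.4]] rect [ -70.8 -103.4] [239.9 351.5] 0.3
px [309.5 158.1] wing [[-118.4  249.7]] rect [-84.8 231.7] [ 95.7 209.6] 89.8
```

Call:
play_rows([
  [[0.009, 0.0006, 0], [0, 0, 0], 20],
  [[0.009, 0.0006, 0], [0, 0, 0], 20],
  [[0.009, 0.0006, 0], [0, 0, 0], 20],
  [[0.009, 0.0006, 0], [0, 0, 0], 20],
  [[0.009, 0, 0], [0, 0, 0], 20],
  [[0.009, 0, 0], [0, 0, 0], 20],
  [[0.009, 0, 0], [0, 0, 0], 20],
  [[0.009, 0, 0], [0, 0, 0], 20],
  [[0.006, 0, 0], [0, 0, 0], 20],
  [[0, 0, 0], [0, 0, 0], 20],
  [[0, 0, 0], [0, 0, 0], 20],
  [[0, 0, 0], [0, 0, 0], 20],
])

```text
clock: 25.5
eef_pos: [671.0, 25.1, 85.3]
tcp_rot: [-3.142, 0.0, 0.099]
contact_force: [-0.9, 0.2, 0.2]
opening: 0.2
```

Run:
```python
from rig import *
from h import *
s=sense();print(s["eef_pos"],tow(s["eef_pos"][:2]),s["tcp_rot"][2]-YAW,s["contact_force"])
g=grab_frame("scene");offcuts(g)
```

```text
[670.96618955  25.12264253  85.31967687] [[68.72547851  1.20167868]] -0.0007353282411336204 [-0.85448548  0.18374649  0.17460269]
px [274.2 199. ] wing [[ 33.6 -43.5]] rect [ 41.6 -40.5] [39.3 42.1] 57.0
px [311.9 179.2] wing [[ 12.6 160.6]] rect [ 10.7 154.9] [109.9  75.3] 88.5
px [219.8 200.3] wing [[ -75.6 -228.7]] rect [-71.  -75.7] [239.9 406.9] 0.3
px [310.7 158.6] wing [[-112.2  251.7]] rect [-84.4 242.2] [ 74.6 208.8] 89.8
```

Call:
play_rows([
  [[-0.002, 0, -0.02], [0, 0, 0], 20],
  [[0, 0, -0.02], [0, 0, 0], 20],
  [[0, 0, -0.04], [0, 0, 0], 20],
  [[-0.03, 0, -0.02], [0, 0, 0], 20],
  [[-0.04, 0, 0], [0, 0, 0], 20],
  [[-0.04, 0, 0], [0, 0, 0], 20],
  [[-0.04, 0, 0], [0, 0, 0], 20],
  [[-0.04, 0, 0], [0, 0, 0], 20],
  [[-0.04, 0, 0], [0, 0, 0], 20],
  [[-0.04, 0, 0], [0, 0, 0], 20],
  [[-0.04, 0, 0], [0, 0, 0], 20],
  [[0, 0, 0], [0, 0, 0], 20],
  [[0, 0, 0], [0, 0, 0], 20],
])

```text
clock: 26.85
eef_pos: [360.7, -5.7, 185.9]
tcp_rot: [3.141, -0.002, 0.099]
contact_force: [0.5, -0.2, 0.2]
opening: 0.201
```

Run:
```python
from rig import *
from h import *
s=sense();print(s["eef_pos"],tow(s["eef_pos"][:2]),s["clock"])
g=grab_frame("scene");f=grab_frame("top");offcuts(f)
a=cv2.resize(f["pixels"][100:250,145:340,::-1],(720,320),interpolation=cv2.INTER_CUBIC);a=cv2.resize(f["pixels"][100:200,145:345,::-1],(560,280),interpolation=cv2.INTER_CUBIC)
b=cv2.resize(g["pixels"][160:240,215:365,::-1],(560,299),interpolation=cv2.INTER_CUBIC)
cv2.imwrite("pics/p10.png",np.vstack([a,b]))
```

```text
[360.73636812  -5.6860615  185.87350133] [[-243.03034347    1.36231497]] 26.85
px [167.4 213.3] wing [[-113.   240.3]] rect [-112.5  239.2] [43.3 67.9] 75.7
px [190.9 170.4] wing [[ 16.1 153.9]] rect [ 15.5 153.3] [91.3 55.2] 83.8
px [222.2 156.2] wing [[51.  49.4]] rect [50.7 49. ] [12.3 46.4] 61.6
px [252.9 153.2] wing [[ 50.3 -49.6]] rect [ 50.5 -49.5] [44.2 11.6] 27.1
px [319.7 180. ] wing [[ -59.4 -252.3]] rect [ -58.  -252.2] [ 51.8 235.1] 89.8
```

View pics/p10.png

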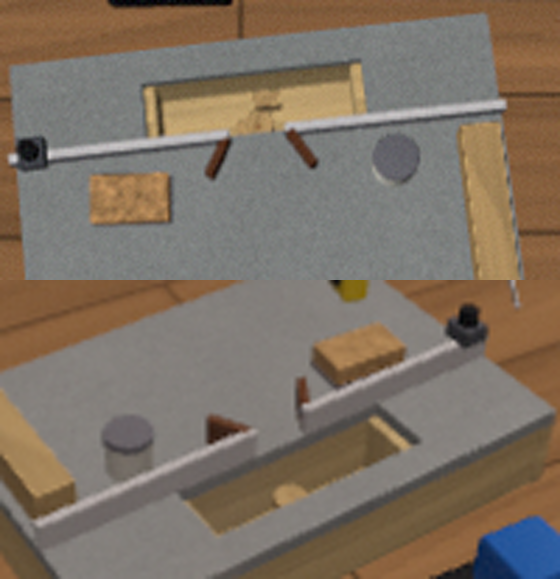

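```bash
python3 -c "
from rig import *
print(sense()['contact_force']);print(sign_off())"
```

```text
[0.45238827 0.01763928 0.11896738]
the job is handed in; nothing more can be done
None
```

I pushed the strip, then the puck, then the square along the deck and through the gap, one at a time, using the two slightly opened fingertips. I handed the job in at about 27 s of the 72 s allowed.

- **Offcuts:** The last pictures show no offcuts left on the deck and wooden pieces lying in the slot. The puck is clearly visible there. The strip and square overlap it or are hidden by the slot's near wall, so I could not identify them separately.
- **Other things:** The tape, sanding block and batten measured within 1 mm of their starting positions. The filler tub looked unmoved in the picture. I did not re-measure the glue, hammer or screwdriver, and the arm never worked near them.
- **Disagreement:** At 20 % opening, the fingertips sat about 20 mm higher than the reported TCP. My first pass therefore went over the strip without touching it. I corrected the height from the camera image and the rest went as planned.

The force reading stayed within its noise, about 1 N, at the end of every move, and the arm was clear of everything at hand-in.

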